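# Right the fallen work rest and lock it to the bench stud with its R-clip

## Robot

A 6-joint arm with a two-finger parallel gripper is mounted at the origin on a cart in front of the work surface, level with it; the furniture and walls round the work are solid. World frame = base frame: x ahead of the robot, y to its left, z up, the work surface at z = 0. Lengths are in m, angles in degrees, forces in N, time in s.
With the tool pointing down it reaches from about 0.35 to 0.975 m from the base axis. Payload 7.1 kg.
Tool frame: the origin (TCP) lies midway between the tips of the shut fingers; the grasp point (between the pads) lies 19 mm behind it; z points along the fingers, y is the line along which they close (so a half turn about z gives the same grasp; the last joint's range is limited). The gripper opens to 88 mm and grips with 3 to 60 N. Pads are 20 mm wide; open, the fingers measure 115 mm over their backs; the gripper's body (75 mm by 178 mm) begins 61 mm behind the grasp point.
Start: joints at [71.849, 24.242, 93.386, -0, 62.372, -1.089], TCP at [0.183, 0.597, 0.223] pointing down, gripper open.
Joint ranges: [-172.04, 172.04], [-51.8, 120.97], [4.93, 147.93], [-75.15, 255.16], [6.16, 154.13], [-145.62, 145.62]. Speed limits (degrees/s): [136.94, 136.94, 172.46, 180, 180, 180].

## Interface

Orientations are given as [roll, pitch, yaw] about the fixed x, y, z axes, in that order (R = Rz(yaw) Ry(pitch) Rx(roll)).
In Python, from rig import robot gives the robot as it stands. Calls block until the motion is done:
- robot.move_to(position, orientation): joint-space move of the TCP to a pose.
- robot.line_to(position, rotation=None, vel=0.15): straight line of the TCP; rotation=None keeps the orientation; vel is the mean speed in m/s.
- robot.move_j(angles): joint-space move.
- robot.set_gripper(opening): finger opening in m; the grip force is fixed at half the most; returns when the fingers have stopped.
- robot.sleep(seconds).
- robot.ik(position, orientation): joint angles nearest the present ones, or None.
- robot.read_state(): the state.
- robot.get_image(name): name is "scene" or "side" or "wrist"; returns the picture (384x512x3 uint8, red, green, blue); there is no depth.
- robot.camera_model(name): a dict with "fx", "fy", "cx", "cy" (pixels), "k1" (the pictures are not rectified: a ray, as slopes to the right and down, at radius r is drawn at 1 + k1 r^2 times it, then the intrinsics apply), "pose" (4x4, takes a point from camera to world coordinates); the wrist camera has in their place "hand_eye" (4x4, takes a point from camera to tool coordinates, whose origin is the TCP and whose axes are the flange's). Camera axes: x right, y down, z forward; pixel columns grow to the right and rows downward; lengths in m; the calibration is good to about 2 mm. A picture is of the moment at which its call begins: read the wrist's pose just before it. camera_model takes no time and is no camera call.
A pose or a line that the arm cannot do raises robot.PlanningError and nothing moves.
- robot.finish_job(): hands the job in; it is judged then, once.
The state is a dict: "clock": time; "joints": joint angles; "joint_vel": joint speeds; "joint_torque": joint torques, N m; "ee_pos": TCP position; "orientation": TCP orientation; "contact_force": force on the tool from outside, world axes, zero at the start; "torque": the same for the moment, N m; "width": finger opening in m; "grasp_force": force on a finger pad.
Only numpy, scipy, OpenCV 4.12 (cv2) and the standard library are available. Lean on these libraries where they do the work, as an engineer would, in place of code of your own. Each camera call takes 0.05 s, during which the arm holds its last target. There are 200 camera calls.

## Task

The work rest has fallen on its back. Tip it upright by turning it over the heel edge of its foot, without picking it up off the bench, then slide it along the bench until the stud stands fully home in the slot of its forked foot. Then push the R-clip's straight leg through the stud's cross-hole, with the bent leg riding over the outside of the stud until it snaps home round it, and let go; leave the other things on the bench where they are.

Things in the scene. Friction and masses are not known exactly. Their poses are not given: they have to be found in the camera images.
- stand: Work rest of plain light metal, about 0.8 kg. Origin: middle of its heel's lower edge; x along the foot from heel to slot mouth, y across, z up the post. Foot 110 (x) x 96 (y) x 24 mm. At the start it lies on its back: post and heel flat on the bench, z level and roughly to the robot's left (+y), x up, the foot a wall 110 mm high on its heel edge. Upright, its slot faces roughly right (-y).
- stand_prongs (a point): Middle of the upper face of the work rest's foot, between the prongs, 92 mm from the heel (axes as the rest). Slot 34 mm wide from 58 mm to the open front at 110 mm; a 31 mm wide prong on either side (y 17 to 48 mm). Pushing both prongs here, from the side where the post lies, level and away from the post (about 2 N) turns the rest about its heel edge; past about 30 degrees it falls onto its foot.
- stand_post (a point): Point on the axis of the work rest's square post, 50 mm above the foot's underside, 12 mm from the heel (axes as the rest). Post 24 x 24 mm, its back flush with the heel, its top 95 mm above the foot's underside. A small gusset, 8 mm wide, fills 13 mm of the corner between post and foot.
- stand_seat (a point): Point at the underside of the work rest's foot, in the middle of the slot, 71 mm from the heel (axes as the rest). The stud's axis is here when the stud touches the end of the slot.
- stud_hole (a point): Centre of the cross-hole in the fixed upright steel stud, 40 mm above the bench. Stud 26 mm across, 62 mm high, with a flange 32 mm across and 3 mm high. The hole, 12 mm wide and 12 high, runs level right through along this point's x, roughly to the robot's left (+y); z up. The rest's slot comes on along -x; the clip goes in along +x from the slot's mouth side, as the post is on the other.
- clip_head (a point): Middle of the loop (half-way up) of an R-clip of 6 mm round steel wire, 70 g, lying flat: take it here. x towards the legs' tips, z up. The loop's two sides run along x, 20 mm wide over all, x from -21 to 11 mm. Straight leg at y = -7 mm, ending at x = 94 mm. The bent leg starts at y = +7 mm, bows outwards at x = 61 mm with an inward bend on either side; its out-turned tip is at x = 93 mm.
- clip_seat (a point): Point on the centre line of the R-clip's straight leg, at x = 61 mm, y = -7 mm from clip_head (same axes). It lies in the middle of the stud's hole when the bow of the bent leg sits round the stud.
- clip_arm (a joint): Angle in rad of the R-clip's bent leg: 0 relaxed, grows as it is forced outwards; about 0.1 while the inner bend rides over the stud (a push of about 3 N along the leg), and back near 0 once it has snapped home.
- acrylic_rod_tall: Bystander: clear plastic rod 45 mm thick and 315 mm high, standing at the back left; origin at the middle of its underside.
- small_hammer: Bystander: hammer with wooden handle, 250 mm long, lying right of the middle; origin at the middle of its underside.
- marker_pen: Bystander: white marker pen with black cap, 122 mm, lying near the robot; origin at the middle of its underside.
- screwdriver: Bystander: screwdriver with yellow handle, 214 mm, lying near right; origin at the middle of its underside.
- rule_piece1: Bystander: bent strip of grey metal, 77 mm long and 24 mm high, behind the stud; origin at the middle of its underside.
- taped_block: Bystander: small black taped block, 31 x 73 x 30 mm, behind the work rest; origin at the middle of its underside.
- black_tape: Bystander: roll of black tape, 70 mm wide and 18 mm high, at the right; origin at the middle of its underside.
There are look-alikes about, which are no part of the job. Several things have the shape of the stand; the one meant has the colours described above.

How it is judged:
By the outcome, as a careful person would: the job done as asked, in the order asked, and still so for the second after the job is handed in, with the robot touching nothing.
It also fails if it takes over 72 s, if anything falls off the work surface, if the arm or the gripper's body presses on something with over 40 N, if the wrist force passes 120 N, or if a joint passes its speed limit or range.

## Working session

There is one attempt and no reset: what is moved stays moved. The work goes in short steps, each a Python script; the robot and the scene stay as the last script left them, time stands still between calls to the robot, and variables do not carry over. Pictures are saved under pics/ and viewed, at most 10 in all, crops included, and the job is handed in when it is done.

```bash
ls; mkdir -p pics; cat > h.py <<'E'
import numpy as np, cv2
from rig import robot
from scipy.spatial.transform import Rotation as R
def T(s=None):
    s=s or robot.read_state(); M=np.eye(4); M[:3,:3]=R.from_euler('xyz',s['orientation'],degrees=True).as_matrix(); M[:3,3]=s['ee_pos']; return M
def grab(name,fn=None):
    m=robot.camera_model(name); P=np.array(m['pose']) if name!='wrist' else T()@np.array(m['hand_eye'])
    im=robot.get_image(name)
    if fn: cv2.imwrite('pics/'+fn,cv2.cvtColor(im,cv2.COLOR_RGB2BGR)); np.save('pics/'+fn+'.npy',P)
    return im,m,P
def ray(m,P,u,v):
    d=np.array([(u-m['cx'])/m['fx'],(v-m['cy'])/m['fy']]); s=d.copy()
    for _ in range(20): s=d/(1+m['k1']*(s@s))
    r=P[:3,:3]@np.array([s[0],s[1],1]); return P[:3,3],r
def onz(m,P,u,v,z):
    o,r=ray(m,P,u,v); return o+r*(z-o[2])/r[2]
def proj(m,P,X):
    p=P[:3,:3].T@(np.array(X)-P[:3,3]); s=p[:2]/p[2]; s=s*(1+m['k1']*(s@s)); return s*[m['fx'],m['fy']]+[m['cx'],m['cy']]
E
python3 - <<'E'
from h import *
a=grab('scene','scene.png'); b=grab('side','side.png'); 
for n,x in(('scene',a),('side',b)): print(n,x[2][:3].round(3).tolist(),x[1]['fx'],x[1]['k1'])
print(robot.camera_model('wrist')); print(robot.read_state())
E
```

```text
pics
scene [[0.811, -0.252, 0.528, -0.117], [-0.585, -0.353, 0.73, -0.938], [0.003, -0.901, -0.434, 0.641]] 427.3302331549568 -0.14432440193331111
side [[-0.854, -0.245, 0.46, -0.22], [-0.52, 0.44, -0.732, 1.197], [-0.023, -0.864, -0.503, 0.929]] 477.36203788364077 -0.06334391793689512
{'fx': 271.9770817207764, 'fy': 271.9770817207764, 'cx': 255.25185972313338, 'cy': 192.48152551062586, 'k1': 0.013046913312131795, 'hand_eye': array([[-8.11685847e-05, -9.51751627e-01, -3.06869409e-01,
         8.56955443e-02],
       [ 9.99999506e-01, -3.81300415e-04,  9.18093292e-04,
        -8.90117450e-04],
       [-9.90806217e-04, -3.06869183e-01,  9.51751188e-01,
        -1.61953613e-01],
       [ 0.00000000e+00,  0.00000000e+00,  0.00000000e+00,
         1.00000000e+00]])}
{'clock': 0.1, 'joints': array([ 7.18488277e+01,  2.42803273e+01,  9.34260376e+01, -1.39962878e-03,
        6.23733064e+01, -1.08890687e+00]), 'joint_vel': array([ 0.02861639, -0.05139823, -0.2274775 , -0.054026  ,  0.01450061,
       -0.06497355]), 'joint_torque': array([ 3.02310773e-04, -5.45615602e+01, -2.74326217e+01,  6.44551660e-02,
        1.87890191e-02, -9.62443565e-07]), 'ee_pos': array([0.18321065, 0.59702066, 0.22198341]), 'orientation': array([-1.79920320e+02, -2.75135447e-04,  1.62938384e+02]), 'contact_force': array([ 0.09378598,  0.20405415, -0.36891427]), 'torque': array([ 0.00665419,  0.01355631, -0.04586374]), 'grasp_force': 0.0, 'width': 0.0881141512321222}
```

View pics/scene.png

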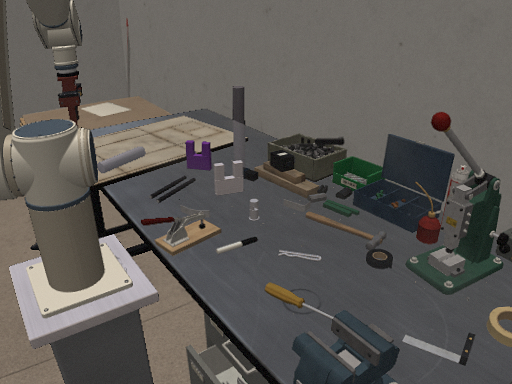

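View pics/side.png

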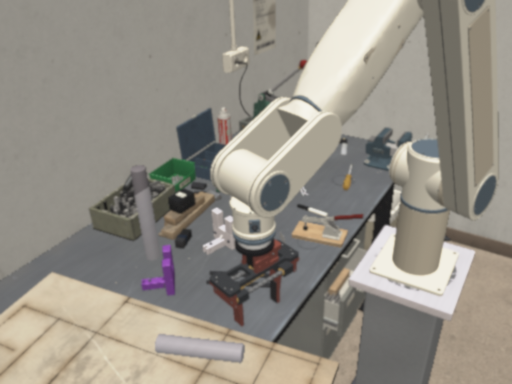

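Stand candidates: the light one at scene (229,178) and the purple one at (199,155). The light one fits "plain light metal", with the taped block behind it. The stud is at (254,210) and the clip at (300,255). I'll confirm this in one enlarged crop.

```bash
python3 - <<'E'
from h import *
im=cv2.imread('pics/scene.png')
cv2.imwrite('pics/c1.png',cv2.resize(im[150:270,180:340],(800,600),interpolation=cv2.INTER_CUBIC))
m=robot.camera_model('scene');P=np.array(m['pose'])
for n,u,v,z in(('standbase',229,193,0),('studbase',254,219,0),('clip',300,255,0.003),('purple',199,168,0),('tape',379,262,0),('pen',238,246,0),('rod',239,160,0)): print(n,onz(m,P,u,v,z).round(3))
E
```

```text
standbase [0.563 0.187 0.   ]
studbase [ 0.529 -0.01   0.   ]
clip [ 0.514 -0.242  0.003]
purple [0.585 0.444 0.   ]
tape [ 0.662 -0.385  0.   ]
pen [ 0.408 -0.107  0.   ]
rod [0.758 0.423 0.   ]
```

View pics/c1.png

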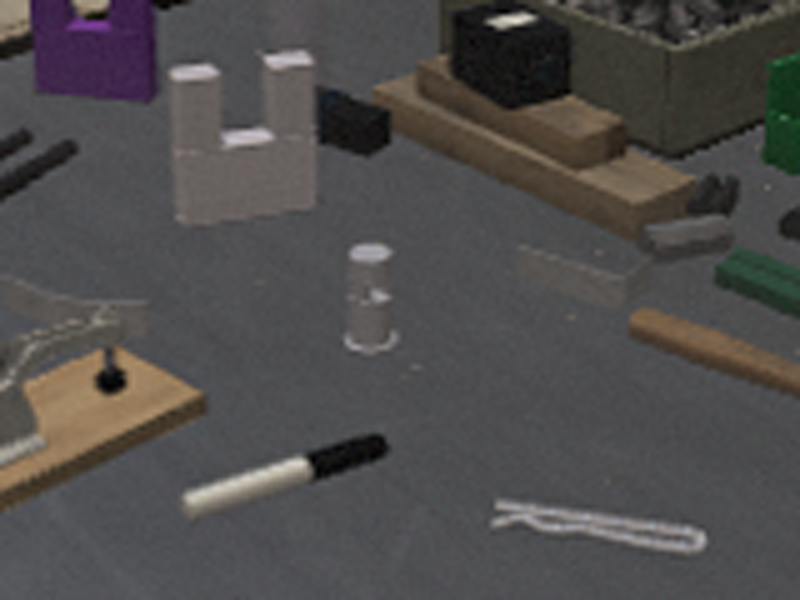

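The light rest, the stud and the clip are confirmed. The clip's loop is at about crop (700,540) and its tips at (496,510). Next I'll take a wrist view from above the three parts.

```bash
python3 - <<'E'
from h import *
robot.move_to([0.46,-0.02,0.30],[180,0,0])
im,m,P=grab('wrist','w1.png'); s=robot.read_state(); print(s['clock'],s['ee_pos'],s['joints'])
cv2.imwrite('pics/w1b.png',cv2.resize(cv2.cvtColor(im,cv2.COLOR_RGB2BGR),(800,600),interpolation=cv2.INTER_CUBIC))
E
```

```text
2.5667 [ 0.4601334  -0.01945061  0.29989704] [-3.90411727e+00  4.72710736e+00  1.08720013e+02  4.76400416e-03
  6.65599833e+01  8.60168787e+01]
```

View pics/w1b.png

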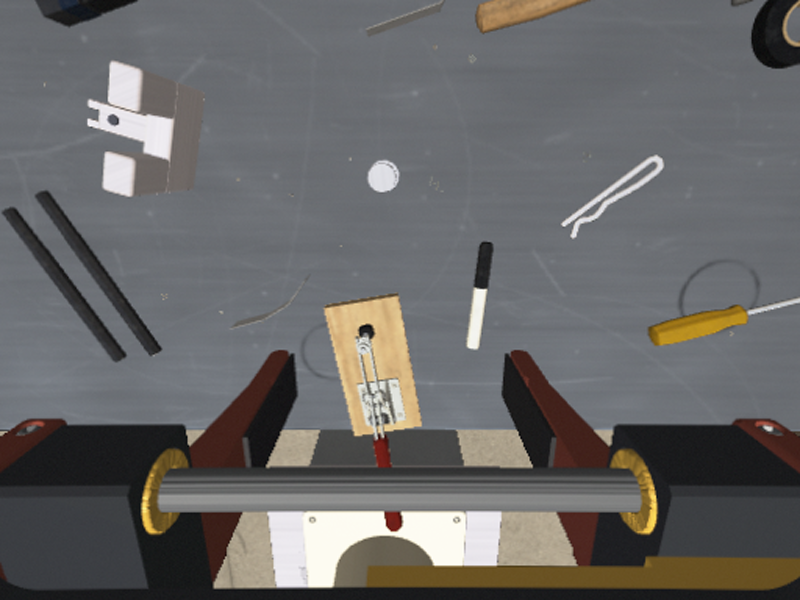

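The wrist view (800x600) shows the rest's prong tops at (125,86) and (120,174), with the post to the left at (100,112). The stud top is at (383,176). The clip's loop end is at (657,160) and its tips are at (563,225) and (574,236).

```bash
python3 - <<'E'
from h import *
m=robot.camera_model('wrist');P=np.load('pics/w1.png.npy'); k=1.5625
f=lambda u,v,z:onz(m,P,u/k,v/k,z)
g=lambda n,*a:print(n,f(*a).round(4)[:2])
for a in((143,70),(133,196),(111,62),(103,193),(138,110),(137,153)):g('prong z.11',*a,0.11)
for a in((205,93),(192,190)):g('base',*a,0)
for a in((86,98),(90,126)):g('posttop',*a,0.024)
g('studtop',383,176,0.062)
g('loop end',659,158,.003);g('straight tip',564,224,.003);g('bent tip',574,236,.003)
# clip mask
im=cv2.imread('pics/w1.png'); roi=im[85:165,350:435]; mk=(roi.min(2)>150).astype('uint8')
n,l,st,c=cv2.connectedComponentsWithStats(mk); i=1+np.argmax(st[1:,4]); v,u=np.where(l==i); p=np.array([onz(m,P,a+350,b+85,.003)[:2] for a,b in zip(u,v)])
mu=p.mean(0);w=np.linalg.svd(p-mu,full_matrices=False)[2][0]; t=(p-mu)@w; print(len(p),mu,w,np.degrees(np.arctan2(w[1],w[0])),t.min(),t.max(), [p[t.argmin()],p[t.argmax()]])
# stud top blob
roi=im[90:135,225:265]; mk=(roi.min(2)>170).astype('uint8'); n,l,st,c=cv2.connectedComponentsWithStats(mk); i=1+np.argmax(st[1:,4]); print('studblob',st[i],c[i]+[225,90])
o=np.array([onz(m,P,*(c[i]+[225,90]),z)[:2] for z in(0.062,0)]);print(o)
E
```

```text
prong z.11 [0.6087 0.1686]
prong z.11 [0.5186 0.1935]
prong z.11 [0.6137 0.1908]
prong z.11 [0.5208 0.2168]
prong z.11 [0.5818 0.1774]
prong z.11 [0.5512 0.1841]
base [0.6093 0.1709]
base [0.5171 0.1976]
posttop [0.6009 0.2717]
posttop [0.5768 0.2736]
studtop [ 0.5334 -0.0054]
loop end [ 0.5491 -0.2842]
straight tip [ 0.4827 -0.1962]
bent tip [ 0.4698 -0.2085]
561 [ 0.51478142 -0.24429925] [-0.62426916  0.78120933] 128.6285657073772 -0.0542394858042092 0.05983313137047951 [array([ 0.54930662, -0.28614011]), array([ 0.48325352, -0.192903  ])]
studblob [ 11  13  19  20 301] [244.80730897 112.6013289 ]
[[ 0.53348212 -0.00491069]
 [ 0.53184333 -0.00256352]]
```

Now tip it.

```bash
python3 - <<'E'
from h import *
z=np.array([.278,.9606]); h=np.array([.5632,.1842]); psi=np.degrees(np.arctan2(z[1],z[0]))
pt=lambda d,zz:[*(h+z*d),zz]
robot.set_gripper(0.052)
robot.move_to(pt(.062,.17),[180,0,psi])
robot.line_to(pt(.058,.087))
for d in(.036,.02,.0,-.02,-.034):
    robot.line_to(pt(d,.087),vel=.1); s=robot.read_state(); print(d,s['contact_force'].round(1),s['clock'])
robot.sleep(.5)
robot.line_to(pt(-.0,.20),vel=.25)
im,m,P=grab('wrist','w2.png');s=robot.read_state(); print(s['clock'],s['joints'].round(1))
# tilted look at the stud from its -y side
C=None
for psi2 in(90,70,110,-90):
  for pit in (0,):
    # camera looks along +y, 40 deg below level; solve the TCP pose from it
    he=np.array(m['hand_eye'])
    # tool orientation: rotate downwards tool about world x by +t
    for t in(35,28,20):
        Rt=R.from_euler('x',t,degrees=True).as_matrix()@R.from_euler('xyz',[180,0,psi2],degrees=True).as_matrix()
        look=Rt@he[:3,2]; cam=np.array([.533,-.004,.04])-look*.24; tcp=cam-Rt@he[:3,3]
        e=R.from_matrix(Rt).as_euler('xyz',degrees=True); q=robot.ik(tcp,e)
        print(psi2,t,look.round(2),tcp.round(3),e.round(1),None if q is None else np.round(q,0))
E
```

```text
0.036 [-0.1  0.3 -1.6] 5.5667
0.02 [-0.5  1.7  0.2] 5.875
0.0 [-0.3  0.8 -0.4] 6.225
-0.02 [ 0.4 -0.4  0.1] 6.575
-0.034 [ 0.2 -0.  -0.1] 6.8667
8.0417 [16.9 23.1 98.8 -0.  58.2 33.1]
90 35 [-0.    0.3  -0.96] [ 0.534 -0.051  0.088] [180. -35.  90.] [-24.  36. 104.  37.  61. -49.]
90 28 [-0.    0.18 -0.98] [ 0.534 -0.045  0.094] [180. -28.  90.] [-21.  33. 106.  32.  56. -42.]
90 20 [-0.    0.04 -1.  ] [ 0.534 -0.037  0.099] [180. -20.  90.] [-16.  30. 107.  25.  51. -33.]
70 35 [-0.1   0.31 -0.94] [ 0.53  -0.051  0.089] [-166.5  -32.6   66. ] [-24.  36. 105.  37.  61. -29.]
70 28 [-0.1   0.19 -0.98] [ 0.53  -0.044  0.094] [-169.7  -26.2   67.6] [-21.  33. 106.  32.  56. -23.]
70 20 [-0.1   0.06 -0.99] [ 0.53  -0.036  0.099] [-172.9  -18.7   68.8] [-16.  30. 108.  25.  51. -14.]
110 35 [ 0.1   0.31 -0.94] [ 0.537 -0.05   0.089] [166.5 -32.6 114. ] [-24.  36. 104.  37.  61. -68.]
110 28 [ 0.1   0.19 -0.98] [ 0.537 -0.044  0.094] [169.7 -26.2 112.4] [-21.  33. 106.  32.  56. -62.]
110 20 [ 0.1   0.06 -0.99] [ 0.537 -0.036  0.099] [172.9 -18.7 111.2] [-16.  30. 107.  25.  51. -53.]
-90 35 [ 0.   0.8 -0.6] [ 0.532 -0.033  0.101] [180.  35. -90.] [-23.  35. 105.  37.  61. 133.]
-90 28 [ 0.    0.72 -0.7 ] [ 0.532 -0.026  0.104] [180.  28. -90.] [-19.  32. 107.  32.  56. 139.]
-90 20 [ 0.    0.61 -0.79] [ 0.532 -0.017  0.106] [180.  20. -90.] None
```

View pics/w2.png

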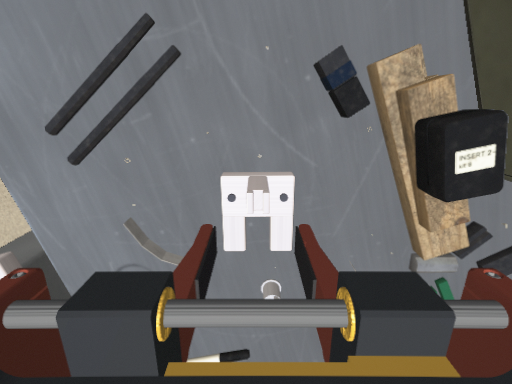

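The rest is upright: foot corners at about (222,173), (294,173), (293,250) and (223,250), post top at (258,184), stud at (271,290). Next I'll look at the stud's hole from the slot side to get its direction.

```bash
python3 - <<'E'
from h import *
m=robot.camera_model('wrist');P=np.load('pics/w2.png.npy')
c=[onz(m,P,u,v,.024)[:2] for u,v in((222,173),(294,173),(293.5,250),(223.5,250),(246,250),(271.5,250))]; print(np.round(c,4).tolist())
print('stud',onz(m,P,270.5,288,.062).round(4))
he=np.array(m['hand_eye'])
for psi,t,dist in((-90,35,.26),(-80,35,.26),(-70,35,.26),(90,-25,.28),(74,-25,.28)):
    Rt=R.from_euler('x',t,degrees=True).as_matrix()@R.from_euler('xyz',[180,0,psi],degrees=True).as_matrix()
    look=Rt@he[:3,2]; cam=np.array([.533,-.005,.04])-look*dist; tcp=cam-Rt@he[:3,3]; e=R.from_matrix(Rt).as_euler('xyz',degrees=True); q=robot.ik(tcp,e); print(psi,look.round(2),tcp.round(3),None if q is None else np.round(q))
    if q is not None:
        robot.move_to(tcp,e); im,m,P=grab('wrist','w3.png'); u,v=proj(m,P,[.533,-.005,.04]); print(u,v,robot.read_state()['clock'])
        u,v=int(u),int(v); y0=max(v-45,0);x0=max(u-60,0); cr=im[y0:y0+90,x0:x0+120]; print(x0,y0)
        cv2.imwrite('pics/c3.png',cv2.resize(cv2.cvtColor(cr,cv2.COLOR_RGB2BGR),None,fx=6,fy=6,interpolation=cv2.INTER_CUBIC)); break
E
```

```text
[[0.5213, 0.1975], [0.6093, 0.172], [0.5825, 0.0649], [0.4887, 0.092], [0.5188, 0.0832], [0.553, 0.0734]]
stud [0.5409 0.0416 0.062 ]
-90 [ 0.   0.8 -0.6] [ 0.532 -0.05   0.113] [-24.  34. 104.  36.  63. 133.]
253.18164700343266 193.2699585674443 9.625
193 148
```

View pics/c3.png

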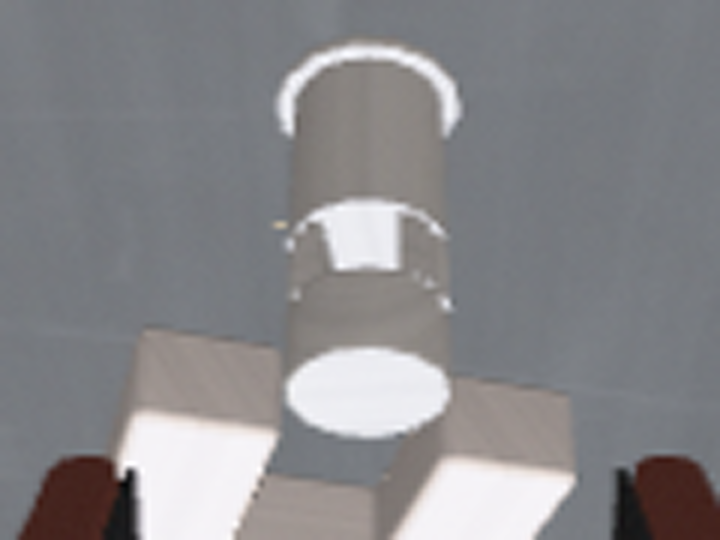

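```bash
python3 - <<'E'
from h import *
m=robot.camera_model('wrist');P=np.load('pics/w3.png.npy')
f=lambda u,v,z:print(onz(m,P,u/6+192.5,v/6+147.5,z).round(4))
f(368,392,.062); f(368,347,.062);f(368,437,.062)   # top centre, near/far edge
f(368,60,.003) # flange near outer edge bit
f(362,205,.034);f(367,268,.046)
# foot prong tops (z .024)
for a in((135,410),(278,430),(443,457),(573,478)): f(*a,.024)
P=np.load('pics/w2.png.npy')
for a in((271,281),(262,290),(281,290)): print(onz(m,P,*a,.003).round(4))
E
```

```text
[ 0.5323 -0.0047  0.062 ]
[ 0.5323 -0.0167  0.062 ]
[0.5323 0.0084 0.062 ]
[ 0.5325 -0.0157  0.003 ]
[ 0.5333 -0.0152  0.034 ]
[ 0.5325 -0.0147  0.046 ]
[0.5787 0.0609 0.024 ]
[0.5508 0.0684 0.024 ]
[0.5172 0.079  0.024 ]
[0.4895 0.0876 0.024 ]
[0.5363 0.0097 0.003 ]
[ 0.5185 -0.0023  0.003 ]
[ 0.547  -0.0105  0.003 ]
```

The inverted view shows the hole floor, bright, at about crop (362,205) to (367,268). The stud axis is at column 368 and the stud top at (368,392). So the stud is at about (0.5325,-0.004) and the hole yaw is about 95°. Now I'll grip the post and slide the rest.

```bash
cat >> h.py <<'E'
stud=np.array([.5325,-.0045]); yaw=95.
uu=np.array([np.cos(np.radians(yaw)),np.sin(np.radians(yaw))]); nn=np.array([uu[1],-uu[0]])
E
python3 - <<'E'
from h import *
def st(t):
    s=robot.read_state(); f=s['contact_force'][:2]; print(t,'along',round(f@uu,1),'lat',round(f@nn,1),'z',s['contact_force'][2].round(1),'T',s['torque'].round(2),'w',s['width'].round(4),s['clock']); return s
p=[.5627,.1700]
robot.move_to([*p,.16],[180,0,73.8]); robot.line_to([*p,.036],vel=.2); st('down')
robot.set_gripper(0.0); st('grip')
# lateral offset shown after the grip; move to the waypoint
w=stud+uu*(.059+.068)
robot.line_to([*w,.036],[180,0,yaw],vel=.08); st('wp')
for d in(.045,.03,.02,.012,.008,.005):
    robot.line_to([*(stud+uu*(.059+d)),.036],vel=.06); s=st(d)
    if s['contact_force'][:2]@uu>15 or abs(s['contact_force'][:2]@nn)>15: break
grab('side','s2.png')
E
```

```text
Traceback (most recent call last):
AttributeError: 'float' object has no attribute 'round'
```

```bash
cat >> h.py <<'E'
def st(t):
    s=robot.read_state(); f=s['contact_force'][:2]; print(t,'along',round(f@uu,1),'lat',round(f@nn,1),'z',round(s['contact_force'][2],1),'Tz',round(s['torque'][2],2),'w',round(float(s['width']),4),'t',round(s['clock'],1)); return s
E
python3 - <<'E'
from h import *
st('down')
robot.set_gripper(0.0); st('grip')
w=stud+uu*(.059+.068)
robot.line_to([*w,.036],[180,0,yaw],vel=.08); st('wp')
for d in(.045,.03,.02,.012,.008,.005):
    robot.line_to([*(stud+uu*(.059+d)),.036],vel=.06); s=st(d)
    if s['contact_force'][:2]@uu>15 or abs(s['contact_force'][:2]@nn)>15: break
im,m,P=grab('side','s2.png')
u,v=proj(m,P,[.533,.04,.04]);u,v=int(u),int(v);print(u,v)
cv2.imwrite('pics/s2c.png',cv2.resize(cv2.cvtColor(im[max(v-45,0):v+45,u-60:u+60],cv2.COLOR_RGB2BGR),(800,600),interpolation=cv2.INTER_CUBIC))
E
```

```text
down along -0.4 lat -0.3 z -0.1 Tz 0.0 w 0.0523 t 11.9
grip along 1.2 lat -3.7 z 6.5 Tz -0.06 w 0.024 t 12.5
wp along 2.3 lat 1.2 z 7.2 Tz 0.12 w 0.0236 t 13.4
0.045 along 0.8 lat 1.3 z 6.4 Tz -0.25 w 0.024 t 14.0
0.03 along 0.0 lat 1.4 z 6.3 Tz -0.22 w 0.0237 t 14.4
0.02 along 0.3 lat 0.9 z 6.9 Tz -0.15 w 0.0237 t 14.7
0.012 along 0.3 lat 1.7 z 6.8 Tz -0.19 w 0.0242 t 15.0
0.008 along 3.8 lat 1.2 z 6.1 Tz -0.26 w 0.0235 t 15.2
0.005 along 4.4 lat 0.3 z 7.5 Tz -0.25 w 0.0237 t 15.5
258 212
```

```bash
python3 - <<'E'
from h import *
for d in(.003,.001,-.001,-.003,-.005,-.007,-.009):
    robot.line_to([*(stud+uu*(.059+d)),.036],vel=.04); robot.sleep(.1); s=st(d)
    if s['contact_force'][:2]@uu>14 or abs(s['contact_force'][:2]@nn)>14: break
print(s['ee_pos'])
robot.set_gripper(0.045); st('open')
robot.line_to([*s['ee_pos'][:2],.17],vel=.25)
# look down on the stud from behind
robot.move_to([*(stud-uu*.02+[0,0]),.20],[180,0,yaw-90]); 
im,m,P=grab('wrist','w4.png'); print(robot.read_state()['clock'],robot.read_state()['joints'])
u,v=proj(m,P,[*stud,.062]);print(u,v);x0,y0=int(u)-100,max(int(v)-75,0);print(x0,y0)
cv2.imwrite('pics/w4c.png',cv2.resize(cv2.cvtColor(im[y0:y0+150,x0:x0+200],cv2.COLOR_RGB2BGR),(800,600),interpolation=cv2.INTER_CUBIC))
E
```

```text
0.003 along 7.6 lat 1.9 z 6.8 Tz -0.23 w 0.0239 t 15.9
0.001 along 17.8 lat 0.6 z 8.7 Tz -0.24 w 0.0238 t 16.2
[0.52802708 0.05773584 0.03689537]
open along 0.7 lat 0.5 z -0.3 Tz 0.04 w 0.0452 t 16.8
18.7667 [-3.87342667e+00  1.84550747e+01  1.05918114e+02  5.71042632e-03
  5.57143689e+01  8.10552548e+01]
237.6875718386514 181.4336836495256
137 106
```

View pics/w4c.png

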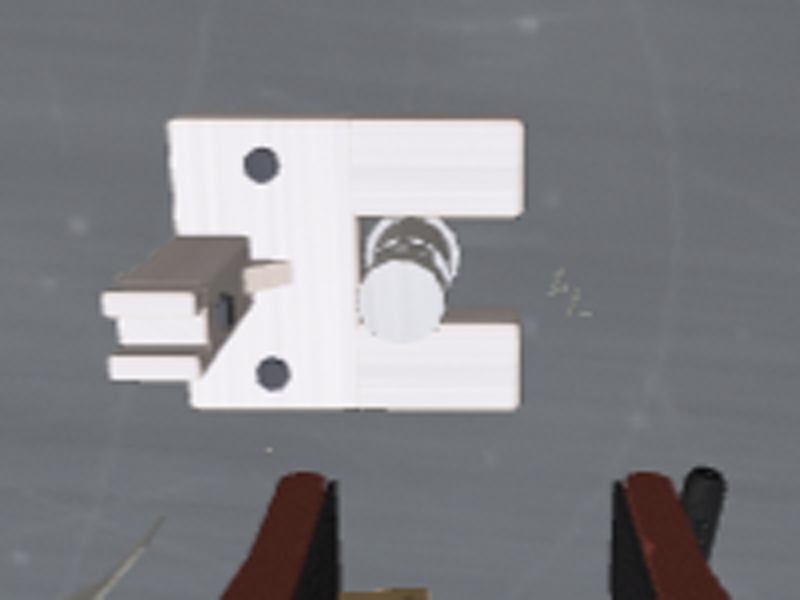

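The rest stands with the stud in its slot: slot end edge at crop x=358, stud top at (402,300), flange at (412,250). Now I'll measure the remaining gap.

```bash
python3 - <<'E'
from h import *
m=robot.camera_model('wrist');P=np.load('pics/w4.png.npy')
f=lambda u,v,z:onz(m,P,u/4+136.6,v/4+105.6,z)[:2]
rel=lambda n,p:print(n,p.round(4),'along',round((p-stud)@uu,4),'lat',round((p-stud)@nn,4))
rel('studtop',f(402,300,.062)); rel('top L',f(358,300,.062)); rel('top R',f(445,300,.062))
rel('slot end up',f(356,216,.024)); rel('slot end low',f(357,322,.024))
rel('flange L',f(366,252,.003)); rel('flange R',f(460,252,.003))
rel('front1',f(523,170,.024));rel('front2',f(520,365,.024));rel('heel1',f(170,120,.024));rel('heel2',f(191,408,.024))
rel('slot side a',f(440,216,.024));rel('slot side b',f(480,323,.024))
E
```

```text
studtop [ 0.5334 -0.0038] along 0.0007 lat 0.001
top L [0.5323 0.0087] along 0.0132 lat 0.001
top R [ 0.5345 -0.016 ] along -0.0116 lat 0.001
slot end up [0.5486 0.0142] along 0.0172 lat 0.0177
slot end low [0.5141 0.0119] along 0.018 lat -0.0169
flange L [0.5324 0.0121] along 0.0166 lat 0.0014
flange R [ 0.5352 -0.0194] along -0.015 lat 0.0014
front1 [ 0.5676 -0.0364] along -0.0349 lat 0.0321
front2 [ 0.5041 -0.042 ] along -0.0348 lat -0.0315
heel1 [0.5731 0.0721] along 0.0728 lat 0.0471
heel2 [0.4795 0.065 ] along 0.0739 lat -0.0467
slot side a [ 0.551 -0.012] along -0.0091 lat 0.0177
slot side b [ 0.5173 -0.0276] along -0.0217 lat -0.0172
```

```bash
python3 - <<'E'
from h import *
def go(d,l,z,**k): robot.line_to([*(stud+uu*(.059+d)+nn*l),z],**k)
robot.move_to([*(stud+uu*.060),.16],[180,0,yaw]); go(.001,0,.037,vel=.25)
robot.set_gripper(0); st('grip')
go(.001,.0008,.037,vel=.03); st('lat')
for d in(-.001,-.002,-.003,-.004,-.005,-.006):
    go(d,.0008,.037,vel=.03); robot.sleep(.1); s=st(d); print(round((s['ee_pos'][:2]-stud)@uu-.059,4))
    f=s['contact_force'][:2]
    if f@uu>32 or abs(f@nn)>20: break
robot.set_gripper(0.045); s=st('open'); robot.line_to([*s['ee_pos'][:2],.17],vel=.25)
robot.move_to([*(stud-uu*.02),.20],[180,0,yaw-90]); grab('wrist','w5.png')
im=cv2.imread('pics/w5.png'); cv2.imwrite('pics/w5c.png',cv2.resize(im[106:256,137:337],(800,600),interpolation=cv2.INTER_CUBIC)); print(robot.read_state()['clock'])
E
```

```text
grip along 1.1 lat 0.6 z 7.4 Tz -0.08 w 0.0238 t 21.1
lat along 0.7 lat -2.5 z 10.8 Tz -0.12 w 0.0243 t 21.4
-0.001 along 12.8 lat -3.2 z 11.8 Tz -0.2 w 0.0237 t 21.8
0.0008
-0.002 along 18.2 lat -3.5 z 13.1 Tz -0.23 w 0.0238 t 22.1
0.0007
-0.003 along 25.0 lat -4.0 z 13.5 Tz -0.18 w 0.0241 t 22.4
0.0005
-0.004 along 29.9 lat -4.5 z 15.3 Tz -0.18 w 0.024 t 22.8
0.0002
-0.005 along 35.1 lat -3.1 z 17.5 Tz -0.2 w 0.0241 t 23.1
0.0001
open along -0.5 lat 0.1 z 0.1 Tz 0.02 w 0.0451 t 23.7
25.7167
```

View pics/w5c.png

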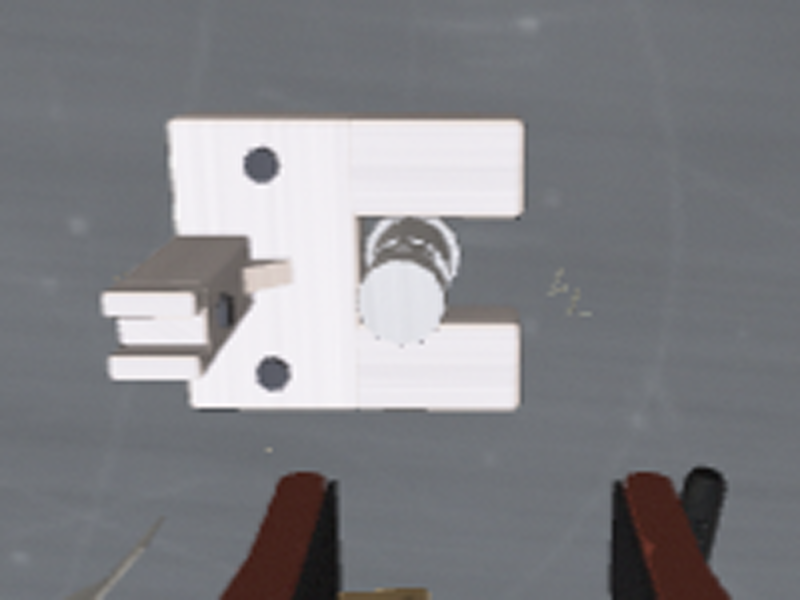

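No further movement at 35 N: the flange bears on the slot end, so the rest is home. Next, the clip. I'll measure it from close above.

```bash
python3 - <<'E'
from h import *
a=129.7; h=np.array([.5358,-.269])
robot.move_to([h[0],h[1],.14],[180,0,a]); im,m,P=grab('wrist','w6.png'); print(robot.read_state()['clock'])
for it in range(3):
    d=np.array([np.cos(np.radians(a)),np.sin(np.radians(a))]); n=np.array([-d[1],d[0]])
    mk=(im.min(2)>150); v,u=np.where(mk); p=np.array([onz(m,P,x,y,.003)[:2] for x,y in zip(u,v)])
    q=np.c_[(p-h)@d,(p-h)@n]; q=q[(q[:,0]>-.035)&(q[:,0]<.11)&(abs(q[:,1])<.03)]
    L=q[(q[:,0]>0.02)&(q[:,0]<.088)&(q[:,1]<-.0025)&(q[:,1]>-.012)]
    k=np.polyfit(L[:,0],L[:,1],1); yl=np.polyval(k,0); lo=q[(q[:,0]<.008)]
    print(len(q),'slope',np.degrees(np.arctan(k[0])),'leg y at 0',yl,'loop y',lo[:,1].min(),lo[:,1].max(),'x',q[:,0].min(),q[:,0].max())
    h=h+n*(yl+.007)+d*((q[:,0].min()+.021)); a+=np.degrees(np.arctan(k[0])); print(h,a)
u,v=proj(m,P,[*(h+d*.03),.003]); x0,y0=int(max(u-100,0)),int(max(v-75,0)); c=cv2.cvtColor(im,cv2.COLOR_RGB2BGR)
for x,y in((0,0),(-.021,0),(.094,-.007),(.02,-.007)):
    d=np.array([np.cos(np.radians(a)),np.sin(np.radians(a))]); n=np.array([-d[1],d[0]])
    r=proj(m,P,[*(h+d*x+n*y),.003]); cv2.circle(c,(int(round(r[0])),int(round(r[1]))),1,(0,0,255),-1)
cv2.imwrite('pics/w6c.png',cv2.resize(c[y0:y0+150,x0:x0+200],(800,600),interpolation=cv2.INTER_CUBIC))
E
```

```text
27.9833
1143 slope -0.6885641777590144 leg y at 0 -0.0058808688367123895 loop y -0.00827883609956909 0.011391984118102808 x -0.021511658281912063 0.09189977901173764
[ 0.53526577 -0.27010853] 129.01143582224097
1143 slope -0.009591786234958155 leg y at 0 -0.0069851425571395365 loop y -0.00954639913591619 0.010123110581717328 x -0.021023153682171124 0.09251671468376449
[ 0.5352688  -0.27013588] 129.00184403600602
1143 slope -6.947410302666769e-05 leg y at 0 -0.006999929613946232 loop y -0.009563310690094532 0.010106160709615168 x -0.02100032268026534 0.09254127805657798
[ 0.53526895 -0.27013617] 129.001774561903
```

View pics/w6c.png

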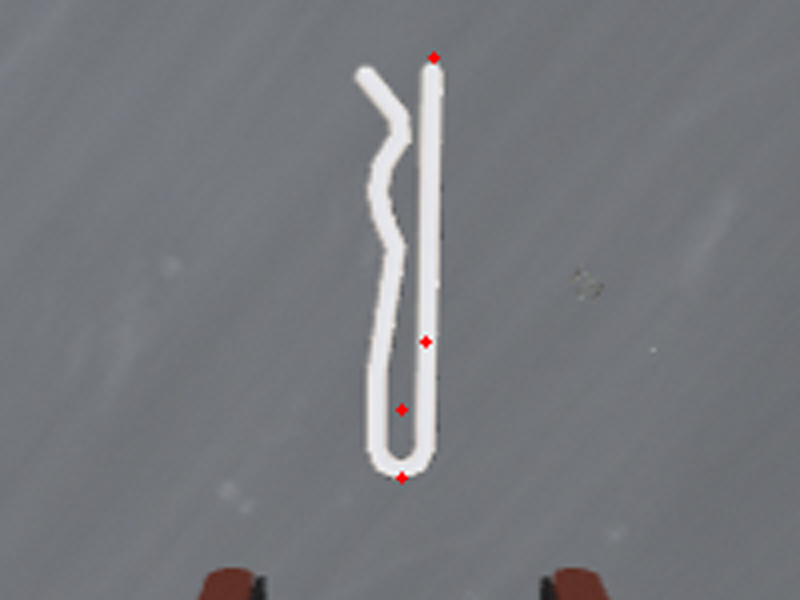

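The overlay fits the clip: head at crop (402,410), straight tip at (433,60). Now I'll pick it up and move it to in front of the hole.

```bash
python3 - <<'E'
from h import *
h=[.53527,-.27014]; a=129.0
robot.line_to([*h,.03],[180,0,a],vel=.2); robot.line_to([*h,.002],vel=.05); s=st('down'); print(s['ee_pos'])
robot.set_gripper(0); s=st('grip'); zg=s['ee_pos'][2]; print(zg)
robot.line_to([*h,.06],vel=.15)
S=stud+nn*.0006+uu*.0005
b=S-nn*.007-uu*.125
robot.move_to([*b,zg+.037],[180,0,yaw]); robot.sleep(.2); s=st('pre'); print(s['ee_pos'],s['orientation'])
np.save('zg.npy',zg)
imw,mw,Pw=grab('wrist','w7.png'); ims,ms,Ps=grab('scene','s7.png')
out=[]
hd=s['ee_pos'][:2]
for im,m,P in((imw,mw,Pw),(ims,ms,Ps)):
    u,v=proj(m,P,[*(hd+uu*.07),.04]); w=(100,75) if m is mw else (50,37)
    x0,y0=int(u-w[0]),int(v-w[1]); print(x0,y0); x0=max(x0,0);y0=max(y0,0); f=400//(2*w[0])
    c=cv2.resize(cv2.cvtColor(im[y0:y0+2*w[1],x0:x0+2*w[0]],cv2.COLOR_RGB2BGR),None,fx=f,fy=f,interpolation=cv2.INTER_CUBIC)
    for X in(hd+uu*.094+nn*.007,hd+uu*.04+nn*.007,S):
        r=proj(m,P,[*X,.04]); cv2.circle(c,(int((r[0]+.5-x0)*f),int((r[1]+.5-y0)*f)),2,(0,0,255),-1)
    out.append(c[:296,:400])
print([o.shape for o in out]); cv2.imwrite('pics/p7.png',np.hstack(out))
E
```

```text
down along -1.0 lat 0.3 z 0.1 Tz 0.04 w 0.0451 t 29.4
[ 0.53522041 -0.27013139  0.00181508]
grip along 1.0 lat 0.1 z 1.9 Tz -0.07 w 0.0193 t 29.9
0.0022019324883615528
pre along 0.3 lat -0.7 z -0.7 Tz 0.0 w 0.0189 t 31.5
[ 0.53713469 -0.13003348  0.03918703] [1.79982611e+02 9.27683763e-03 9.49606270e+01]
156 56
214 176
[(296, 400, 3), (296, 400, 3)]
```

View pics/p7.png

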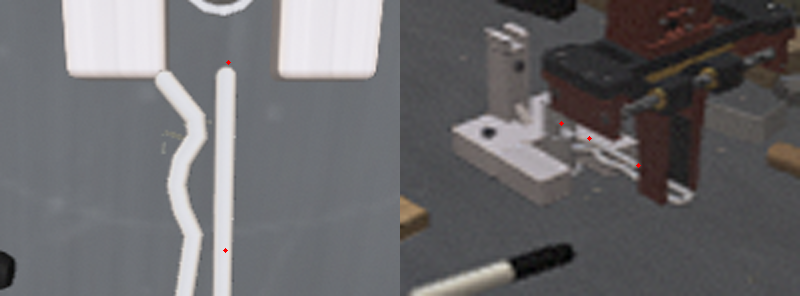

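The clip is held level. Its tip at (226,70) is in line with the predicted point, about 0.5 mm off, and the scene view on the right agrees in height. Inserting.

```bash
python3 - <<'E'
from h import *
zg=float(np.load('zg.npy')); S=stud+nn*.0006+uu*.0005
for d in(.112,.105,.098,.091,.084,.078,.074,.070,.067,.064,.0615,.0605):
    robot.line_to([*(S-nn*.0067-uu*d),zg+.037],vel=.05); s=st(d); f=s['contact_force']
    if f[:2]@uu<-14 or abs(f[:2]@nn)>12 or abs(f[2])>12: print('stop'); break
E
```

```text
0.112 along -0.8 lat 0.0 z -1.2 Tz -0.03 w 0.0192 t 32.0
0.105 along -0.3 lat -1.0 z -0.4 Tz 0.01 w 0.0188 t 32.3
0.098 along 0.7 lat 0.7 z -1.7 Tz -0.02 w 0.019 t 32.6
0.091 along -1.1 lat -0.9 z -0.4 Tz 0.0 w 0.0191 t 32.9
0.084 along -0.2 lat -2.1 z -1.5 Tz 0.1 w 0.0188 t 33.1
0.078 along 1.1 lat -2.8 z -0.8 Tz 0.14 w 0.0188 t 33.4
0.074 along 2.9 lat -2.6 z -0.2 Tz 0.22 w 0.019 t 33.7
0.07 along 2.3 lat -3.2 z -0.3 Tz 0.2 w 0.019 t 33.9
0.067 along 2.8 lat -3.1 z -0.6 Tz 0.13 w 0.019 t 34.2
0.064 along 2.9 lat -1.9 z -1.5 Tz 0.14 w 0.0187 t 34.4
0.0615 along 1.7 lat -1.2 z -1.1 Tz 0.06 w 0.0191 t 34.7
0.0605 along 1.2 lat -0.8 z -0.3 Tz 0.12 w 0.0193 t 34.9
```

The forces show the bend riding over the stud and snapping in, with the pull falling towards zero at the end. I'll settle it, let go and check by numbers.

```bash
python3 - <<'E'
from h import *
zg=float(np.load('zg.npy')); S=stud+nn*.0006+uu*.0005
robot.line_to([*(S-nn*.0067-uu*.0595),zg+.037],vel=.03); robot.sleep(.2); st(.0595)
robot.set_gripper(.034); s=st('open'); p=s['ee_pos']
robot.line_to([*p[:2],.17],vel=.2)
robot.move_to([*(S-uu*.075),.17],[180,0,yaw]); robot.sleep(.3)
im,m,P=grab('wrist','w8.png'); print(robot.read_state()['clock'])
mk=im.min(2)>150; v,u=np.where(mk); q=np.array([onz(m,P,x,y,.040)[:2] for x,y in zip(u,v)])-S; q=np.c_[q@uu,q@nn]
k=(abs(q[:,1])<.035)&(q[:,0]<-.035)&(q[:,0]>-.1); k=q[k]
for a in np.arange(-.092,-.03,.006):
    b=k[(k[:,0]>=a)&(k[:,0]<a+.002)]
    if len(b): print(round(a,3),np.unique((b[:,1]*1000).round()).astype(int).tolist())
print('loop end',k[:,0].min())
E
```

```text
0.0595 along 0.0 lat -1.1 z -1.4 Tz 0.1 w 0.019 t 35.4
open along -0.4 lat -0.8 z 0.3 Tz -0.01 w 0.0341 t 35.8
37.225
-0.068 [-12, -10, -9, -8, -7, -6, -5, -4, -3, -2, 0, 1, 2]
-0.062 [-13, -12, -11, -10, -9, -2, 0, 1, 2, 3]
-0.056 [-14, -13, -11, -10, -9, -3, -2, -1, 1, 2]
-0.05 [-14, -12, -11, -10, -3, -2, -1, 1, 2]
-0.044 [-15, -13, -12, -11, -10, -3, -2, -1, 1, 2]
-0.038 [-14, -13, -12, -11, -10, -4, -3, -2, -1, 1]
loop end -0.07176388482018269
```

```bash
python3 - <<'E'
from h import *
S=stud+nn*.0006+uu*.0005
im,m,P=grab('scene','s8.png')
for z in(.04,.025,.01): print(z,'loop end pred',proj(m,P,[*(S-nn*.007-uu*.0805),z]).round(1),'tip', proj(m,P,[*(S+uu*.032),z]).round(1),'stud', proj(m,P,[*S,z]).round(1))
g=im.min(2); print('\n'.join(''.join(' .:-=+*#%@'[min(9,int(x)//26)] for x in r) for r in g[196:236,236:290]))
# wrist: tip side and bow (z=.04)
imw=cv2.cvtColor(cv2.imread('pics/w8.png'),cv2.COLOR_BGR2RGB);mw=robot.camera_model('wrist');Pw=np.load('pics/w8.png.npy')
for a in (-.0805,-.06,-.04,-.03,-.02,0,.02,.032): print(a,proj(mw,Pw,[*(S-nn*.007+uu*a),.04]).round(0))
u0=int(proj(mw,Pw,[*(S-nn*.007),.04])[0]); gw=imw.min(2)
print('\n'.join(''.join(' .:-=+*#%@'[min(9,int(x)//26)] for x in r) for r in gw[120:296:2,u0-40:u0+45]))
E
```

```text
0.04 loop end pred [270. 217.] tip [247.2 202.6] stud [253.9 206.3]
0.025 loop end pred [270.  221.5] tip [247.2 206.9] stud [253.9 210.7]
0.01 loop end pred [269.9 226. ] tip [247.3 211.2] stud [253.9 215. ]
----------------------:---------------------:-:-:----:
--------------------------:-:-------------------:-:---
-----------:::::-------:---::----------------------::-
-------------=+*****+=-----------------------------:::
----------=+*********+=-------------------:-:-:-------
----------+**++******=-::-----------------------------
-------++--+*+======-::-------------------------------
-------++===++-------:==::----:-----------------------
==-----=+++*+=-------:*#+-:----:----------------------
#*==-=+*******=------:+***=-:-------:-----------------
#***+=-----+++=--=----+*****=-------------------------
*#*****++++*++=---==--+*******=--:--------------------
:-*******#***+=---=+=:+*********=::-------------------
.-*#*******++*+----+*+***********+=:------------------
-*#*********+++====-=*+***********#+----------------:-
###*******+=:-=+**+-:=+++************=--:---:---------
#***#**#***
[... 8317 characters left out ...]
-=-:       .
......:::.      :===-===----=-==-----==-====--------=--=====================-      ..
......:::.     .:===--==-------=-----=======-=--------=======-==============-.     ..
.... .:::.     .-===------------======-======-------========================-:     .:
.... .:::.     :=====--------====----==-===-=---===-========-========-=======-     .:
.... .::::     :===-==---------=-----==-===--------=-========================-.    .:
...  ..:::    .-====-=-------------=-==-==-----=----========--===============-:    .:
..   ..:::    :====-==--------===--===-====-=--=---========-=======--=========-    .:
..   ..:::   .:=====--------===-----==-===-=-----===--==-=-==================--.   .:
```

```bash
python3 - <<'E'
from h import *
S=stud+nn*.0006+uu*.0005
ms=robot.camera_model('scene');Ps=np.array(ms['pose']);mw=robot.camera_model('wrist');Pw=np.load('pics/w8.png.npy')
def tri(a,b):
    o1,r1=ray(ms,Ps,*a);o2,r2=ray(mw,Pw,*b); t=np.linalg.lstsq(np.c_[r1,-r2],o2-o1,rcond=None)[0]; x,y=o1+r1*t[0],o2+r2*t[1]; X=(x+y)/2
    print('along',((X[:2]-S)@uu).round(4),'lat',((X[:2]-S)@nn).round(4),'z',X[2].round(4),'gap',np.linalg.norm(x-y).round(4))
tri((267.5,223),(253,180))      # loop end wire centre
tri((268,223),(253,180)); tri((267,222),(253,179))
s=robot.read_state(); print(s['clock'],s['ee_pos'])
E
```

```text
along -0.0737 lat -0.0064 z 0.0175 gap 0.006
along -0.0741 lat -0.0058 z 0.0173 gap 0.0046
along -0.0717 lat -0.0065 z 0.02 gap 0.0063
37.275 [ 0.53946521 -0.07842461  0.16994839]
```

```bash
python3 - <<'E'
import cv2
g=cv2.imread('pics/w8.png').min(2)
print('\n'.join(''.join(' .:-=+*#%@'[min(9,int(x)//26)] for x in r) for r in g[60:126:2,200:305]))
E
```

```text
--==-=====*%%%%%%%%%%%%%%%%%%%%%%%%%%%%%%%%%#-------:::::::::------=*%%%%%%%%%%%%%%%%%%%%%%%%%%%%%%%%%#=-
-=-==-====*@%%%%%%%%%%##%%%%%%%%%%%%%%%%%%%%%*=-----=******+=-----=*%%%%%%%%%%%%%%%%%%%%%%%%%%%%%%%%%%*==
--=-======*%%%%%%%%#-----=*%%%%%%%%%%%%%%%%%%%%%%%%%#******##%%%%%%%%%%%%%%%%%%%%%%%%%#+----+%%%%%%%%%+==
--=--====-*%%%%%%%+--------=#%%@%%%%%%%%@%%%%%%@%@%%%#######%%%%%%%%%%%%%%%%%%%%%%%%%---------*%%%%%%%+==
-=---=-==-*%%%%%%%=---------+%%%%%%%%%%%%%%%%%%%%%%%%******#%%%%%@%%%%%%%%%%%%%%%%%%=---------=%%%@%%%===
===-=---==*%%%%%%%*---------+%%%%%%%%%%%%%%%%%%%%%%%%*##**##%%%%%%%%%%%%%%%%%%%%%%%%+---------+%%%%%%#-==
=========-*%%%%%%%%*=------+%%%%%%%%%%%%%%%%%%%%%%%%%#######%%%%%%%%%%%%%%%%%%%%%%%%#--------+%%%%%%%#-==
===--=----*%%%%%%%%%%#*+**#%%%%%%%%%%%%%%@%%@@@@@%@%%#######%@@@%%@%@%@@@@@@@@@%%%@@%%*+==**%%%%%%%%%#-==
=======---+#%%%%@@@@@@%%%%@@%%@%%%%%%%%%%%%%%%%%%%%%%#######%%%%%%%%%%%%%%%%%%%%%%%%%%%%%%%%%%%%%%%%%#-==
=========-+#%%%%%%%%%%%%%%%%%%%%%%%%%%%%%%%%%%%%%%%%%%%%%%%%%%%%%%%%%%%%%%%%%%%%%%%%%%%%%%%%%%%%%%%%%#-=-
==--====--=#%@@@@@@@@@@@@@@@@@@@@@@@@@@@
[... 1697 characters left out ...]
%#*%%%%%%%%%%%%%%%%%%%%%%%%%*==#%%%%%%%%%%%%%%%%%%%%%%%%%%#-==-=
====-=-====-*%%%%%%%%%%%%%%%%%%%%%%%%%#%%%#*%%%%%%%%%%%%%%%%%%%%%%%%%*=+#%%%%%%%%%%%%%%%%%%%%%%%%%%#-====
========-==-+%%%%%%%%%%%%%%%%%%%%%%%%%##%%%*%%%%%%%%%%%%%%%%%%%%%%%%#*=+#%%%%%%%%%%%%%%%%%%%%%%%%%%#=--==
=====-======*%%%%%%%%%%%%%%%%%%%%%%%%%%#%%%%#%%%%%%%%%%%%%%%%%%%%%%%#+=+#%%%%%%%%%%%%%%%%%%%%%%%%%%*---==
====-===--==+%%%%%%%%%%%%%%%%%%%%%%%%%%##%%%#%%%%%%%%%%%%%%%%%%%%%%%*-=+#%%%%%%%%%%%%%%%%%%%%%%%%%%+-=-==
==-==-======+%%%%%%%%%%%%%%%%%%%%%%%%%%#+#%%%#%%%%%%%%%%%%%%%%%%%%#+===+%%%%%%%%%%%%%%%%%%%%%%%%%%#+-====
=======--===+#%%%%%%%%%%%%%%%%%%%%%%%%%#*+#%%%##%%%%%%%%%%%%%%%%%#=====+%%%%%%%%%%%%%%%%%%%%%%%%%%#+-====
```

The straight leg comes out behind the stud, and the bow sits round its outside with the out-turned tip beyond it. It is home, so I'm handing in.

```bash
python3 -c "
from rig import robot
print(robot.finish_job())"
```

```text
the job is handed in; nothing more can be done
None
```

I tipped the rest upright, slid it onto the stud until it would go no further (flange against the slot end, about 3 mm short of the given seat point), snapped the R-clip home (its head sags about 15°), and handed the job in at about 37 s; no verdict was shown.

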